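# Colour check of painted sample blocks

## Robot

A 7-joint arm with a two-finger parallel gripper is mounted at the origin on the work surface; the furniture and walls round the work are solid. World frame = base frame: x ahead of the robot, y to its left, z up, the work surface at z = 0. Lengths are in m, angles in rad, forces in N, time in s.
With the tool pointing down it reaches from about 0.425 to 0.875 m from the base axis. Payload 8.4 kg.
Tool frame: the origin (TCP) lies between the finger pads; the fingertips stand 8 mm ahead of it and the grasp point (between the pads) lies 11 mm behind it; z points along the fingers, y is the line along which they close (so a half turn about z gives the same grasp; the last joint's range is limited). The gripper opens to 87 mm and grips with 3 to 60 N. Pads are 19 mm wide; open, the fingers measure 117 mm over their backs; the gripper's body (75 mm by 190 mm) begins 51 mm behind the grasp point.
Start: joints at [1.153, 0.333, 0.04, 1.465, -0.013, 1.343, -0.059], TCP at [0.204, -0.617, 0.209] pointing down, gripper open.
Joint ranges: [-2.58, 2.58], [-0.38, 2.09], [-1.3, 1.39], [0.25, 2.4], [-1.5, 4.64], [0.08, 2.09], [-2.65, 2.65]. Speed limits (rad/s): [2.22, 2.22, 2.79, 2.79, 3.14, 3.14, 3.14].

## Interface

Orientations are given as a unit quaternion [w, x, y, z].
In Python, from rig import robot, readout, capture, get_calibration gives the robot as it stands. Calls block until the motion is done:
- robot.movep(position, orientation): joint-space move of the TCP to a pose.
- robot.move_straight(position, rot=None, speed=0.15): straight line of the TCP; rot=None keeps the orientation; speed is the mean speed in m/s.
- robot.goto_joints(angles): joint-space move.
- robot.grip(opening, strength=None): finger opening in m; strength is the grip in N (None keeps the last); returns when the fingers have stopped.
- robot.sleep(seconds).
- robot.ik(position, orientation): joint angles nearest the present ones, or None.
- readout.observe(): the state.
- capture(name): name is "side" or "top" or "wrist"; returns (picture, depth): 384x512x3 uint8, red, green, blue; 384x512 float32, m along the optical axis (not along the pixel's ray), 0 where there is no reading.
- get_calibration(name): a dict with "camera_matrix" (3x3 intrinsics, pixels), "D" ([k1, k2, p1, p2, k3] as OpenCV has them; the pictures are not rectified), "R" (3x3) and "t" (3): a world point X has camera coordinates R X + t. Camera axes: x right, y down, z forward; pixel columns grow to the right and rows downward; lengths in m; the calibration is good to about 2 mm. A picture is of the moment at which its call begins: read the wrist's pose just before it. get_calibration takes no time and is no camera call; for the wrist camera it gives the pose at the moment of the call.
A pose or a line that the arm cannot do raises robot.MotionError and nothing moves.
- robot.finish_job(): hands the job in; it is judged then, once.
The state is a dict: "time": time; "joint_pos": joint angles; "joint_vel": joint speeds; "joint_torque": joint torques, N m; "tcp_pos": TCP position; "tool_rot": TCP orientation; "contact_force": force on the tool from outside, world axes, zero at the start; "ft_torque": the same for the moment, N m; "gripper_width": finger opening in m; "finger_force": force on a finger pad.
Only numpy, scipy, OpenCV 4.12 (cv2) and the standard library are available. Lean on these libraries where they do the work, as an engineer would, in place of code of your own. Each camera call takes 0.05 s, during which the arm holds its last target. There are 200 camera calls.

## Task

Check the painted sample blocks on the bench colour checker: slide the blue rail stop until its front face is at the red mark and fold its red cam lever right over to clamp it; lay every block in the carrier's nests, push the slide in against the clamped stop, and, keeping it there, step the carrier sideways so that each block's middle pauses for at least a second under the reader's nose, in the order red, yellow, green, blue (leave out any colour that is not there). Then pull the slide fully back out and put all the blocks in the grey tray, leaving the stop clamped on its mark; do not bump the reader and leave the mug and the drink can where they are.

Things in the scene. Friction and masses are not known exactly. Their poses are not given: they have to be found in the camera images.
- stage: heavy grey base plate of a small bench colour checker, 330 x 335 x 10 mm, fixed to the table; its place and yaw vary. Origin under the plate, +x points away from the robot (the direction in which the cross slide is pushed in), +y to the left. Along its right side (stage y = -185 mm) runs an aluminium stop rail in x, top at z = 22 mm
- reader: the colour reader: fixed black arm 26 mm wide on a post at the back of the stage, over the slide at z = 87 to 109 mm, with a steel nose pointing down near its front end (arm front end 15 mm in front of the nose). It must not be bumped. Same frame as the stage
- reader_nose (a point): tip of the reader's nose, 73 mm above the table, fixed on the stage at x = 20 mm, y = 0
- saddle (a joint): lower, in-and-out part of the cross slide (m): 0 = right out towards the robot (loading position, nests 90 mm in front of the reader nose), to 0.13 = in, along stage +x. A steel nose on its right arm meets the rail stop: at a stop on its mark it reads 0.090 and the nests are in line with the reader nose in x. Moves with about 2 N, stays where it is left
- carrier (a joint): upper, left-right part of the cross slide (m): the white carrier plate, 170 mm long in y and 90 mm in x, top at z = 42 mm; 0 = centred on the saddle, range -0.066 to 0.066 along stage +y. Rides on the saddle; stays where it is left
- handle_top (a point): top of the blue upright handle of the carrier, a post 18 mm in diameter, from z = 40 to 118 mm, 80 mm in front (-x) of the row of nests. Held here, the carrier can be moved in x and y. Axes as the stage
- nest_a (a point): left nest of the carrier: middle of the recess' floor at z = 34 mm. Recess 65 mm (x) by 37 mm (y), 8 mm deep. A block lies in it with its 60 mm side along x. Axes as the stage
- nest_b (a point): middle nest, as nest_a, 58 mm to the right of it
- nest_c (a point): right nest, as nest_a, 58 mm to the right of nest_b
- stop (a joint): the blue rail stop (m): 0 = its front face on the red mark, grows away from the robot (stage +x), range -0.03 to 0.08. Slides with about 2 N while the lever is open; held fast on the rail (against 25 N) while the lever is closed. It blocks the saddle's nose. Body 110 mm (x) by 34 mm, top at z = 46 mm
- stop_face (a point): middle of the stop's front face (rubber pad, faces the robot), z = 35 mm. Axes as the stage
- stop_mark (a point): point over the rail at the red mark (red line and tab on the outer side of the rail), z = 35 mm: where stop_face belongs
- stop_knob (a point): top of the black round knob on the stop, 20 mm in diameter, z = 46 to 86 mm, 25 mm behind the stop's face: slide the stop by it
- lever (a joint): red cam lever on the stop, 65 mm behind the knob (rad): 0 = upright (open), 1.5 = folded over to the right (stage -y), nearly level: closed, a hard end. It hinges about the stage x axis at z = 56 mm, needs about 2 N at its tip and stays where it is left. The clamp begins to bite at about 0.9
- lever_tip (a point): tip of the red lever, 87 mm from its hinge; lever 14 mm wide (x), 12 mm thick, 18 mm at the tip. Its own z axis points from the hinge to the tip
- tray: grey open tray for checked blocks, fixed, 150 (x) x 200 (y) x 22 mm outside, walls 5 mm, origin under its middle; inner floor at z = 5 mm; place and yaw vary
- mug: teal mug to the right behind the blocks, 94 mm high, a bystander (origin under its middle). Leave it alone
- drink_can: drink can, 147 mm high, a bystander (origin under its middle). Leave it alone
- block_red: red sample block, origin in its MIDDLE (15 mm above what it lies on): a painted wooden block, 60 (x) x 32 (y) x 30 (z) mm, 0.12 kg, bare wood at its ends, lying flat on the table right of the stage at the start; may be absent (None). Axes are the block's own
- block_yellow: yellow sample block, origin in its MIDDLE (15 mm above what it lies on): a painted wooden block, 60 (x) x 32 (y) x 30 (z) mm, 0.12 kg, bare wood at its ends, lying flat on the table right of the stage at the start; may be absent (None). Axes are the block's own
- block_green: green sample block, origin in its MIDDLE (15 mm above what it lies on): a painted wooden block, 60 (x) x 32 (y) x 30 (z) mm, 0.12 kg, bare wood at its ends, lying flat on the table right of the stage at the start; may be absent (None). Axes are the block's own
- block_blue: blue sample block, origin in its MIDDLE (15 mm above what it lies on): a painted wooden block, 60 (x) x 32 (y) x 30 (z) mm, 0.12 kg, bare wood at its ends, lying flat on the table right of the stage at the start; may be absent (None). Axes are the block's own
Mind the look-alikes: they are no part of the job. Of the things like the block_blue, leave any that is turquoise; of the rest the larger one is meant. Several things have the shape of the tray; the one meant has the colours described above.

How it is judged:
On the way, in this order (a step that is already met when the one before it is completed fails the run):
1. the rail stop's face is on the red mark (3 mm) and its cam lever is closed (over 1.4 rad) (value of joint stop between -0.003 and 0.003 m and value of joint lever above 1.4 rad), for 0.3 s.
2. the red block lies in the carrier with its middle under the reader nose (10 mm), the slide being against the stop, for a second (if the block is there) (horizontal distance between block_red and reader_nose below 0.01 m and x of block_red in the frame of nest_b between -0.006 and 0.006 m and z of block_red in the frame of nest_b between 0.008 and 0.022 m and x of block_red in the frame of stop_face between 0.063 and 0.077 m), for 1 s.
3. the yellow block lies in the carrier with its middle under the reader nose (10 mm), the slide being against the stop, for a second (if the block is there) (horizontal distance between block_yellow and reader_nose below 0.01 m and x of block_yellow in the frame of nest_b between -0.006 and 0.006 m and z of block_yellow in the frame of nest_b between 0.008 and 0.022 m and x of block_yellow in the frame of stop_face between 0.063 and 0.077 m), for 1 s.
4. the green block lies in the carrier with its middle under the reader nose (10 mm), the slide being against the stop, for a second (if the block is there) (horizontal distance between block_green and reader_nose below 0.01 m and x of block_green in the frame of nest_b between -0.006 and 0.006 m and z of block_green in the frame of nest_b between 0.008 and 0.022 m and x of block_green in the frame of stop_face between 0.063 and 0.077 m), for 1 s.
5. the blue block lies in the carrier with its middle under the reader nose (10 mm), the slide being against the stop, for a second (if the block is there) (horizontal distance between block_blue and reader_nose below 0.01 m and x of block_blue in the frame of nest_b between -0.006 and 0.006 m and z of block_blue in the frame of nest_b between 0.008 and 0.022 m and x of block_blue in the frame of stop_face between 0.063 and 0.077 m), for 1 s.
At the end, for the whole second after the job is handed in: All blocks lie at rest in the tray (middles inside its walls, 10 to 30 mm above the table), the saddle is pulled out (under 20 mm), the stop is within 3 mm of its mark and its lever is closed (over 1.4 rad) (all of step 1 and value of joint saddle below 0.02 m and x of block_red in the frame of tray between -0.072 and 0.072 m and y of block_red in the frame of tray between -0.097 and 0.097 m and z of block_red in the frame of tray between 0.01 and 0.03 m and linear speed of each of block_red, block_yellow, block_green, block_blue below 0.02 m/s and x of block_yellow in the frame of tray between -0.072 and 0.072 m and y of block_yellow in the frame of tray between -0.097 and 0.097 m and z of block_yellow in the frame of tray between 0.01 and 0.03 m and x of block_green in the frame of tray between -0.072 and 0.072 m and y of block_green in the frame of tray between -0.097 and 0.097 m and z of block_green in the frame of tray between 0.01 and 0.03 m and x of block_blue in the frame of tray between -0.072 and 0.072 m and y of block_blue in the frame of tray between -0.097 and 0.097 m and z of block_blue in the frame of tray between 0.01 and 0.03 m); the robot touches nothing.
It fails at once if the reader is hit by the robot with more than 15 N (contact force between any of the fingers, the arm and reader above 15 N).
It fails at once if the mug or the drink can is moved by more than 30 mm (distance of any of mug, drink_can from where it was at the start of the episode above 0.03 m).
Of block_red, block_yellow, block_green, block_blue only 2 to 3 are there at a start; the rules pass over those that are not, and their reading is None.
At some moment in a run one of block_red, block_yellow, block_green, block_blue may be knocked a few centimetres aside while the robot is not near it.
Once in a run the grip may slacken for a moment while it holds something.
It also fails if it takes over 210 s, if anything falls off the work surface, if the arm or the gripper's body presses on something with over 40 N, if the wrist force passes 120 N, or if a joint passes its speed limit or range.

## Working session

There is one attempt and no reset: what is moved stays moved. The work goes in short steps, each a Python script; the robot and the scene stay as the last script left them, time stands still between calls to the robot, and variables do not carry over. Pictures are saved under pics/ and viewed, at most 16 in all, crops included, and the job is handed in when it is done.

```bash
ls; mkdir -p pics; python3 - <<'E'
from rig import robot, readout, capture, get_calibration
import cv2,numpy as np
o=readout.observe();print(o['time'],o['tcp_pos'],o['tool_rot'],o['gripper_width'])
for n in ('top','side'):
    p,d=capture(n);np.savez(f'pics/{n}0.npz',p=p,d=d)
    cv2.imwrite(f'pics/{n}0.png',cv2.resize(p[:,:,::-1],(800,600),interpolation=cv2.INTER_CUBIC))
    c=get_calibration(n);print(n,c)
    print(-np.array(c['R']).T@np.array(c['t']))
E
```

```text
pics
0.0 [ 0.2035565  -0.61678715  0.20792849] [-8.03401517e-04  9.87321023e-01  1.58734107e-01 -1.85637368e-04] 0.0874875940382364
top {'camera_matrix': array([[402.12052729,   0.        , 253.42199411],
       [  0.        , 402.12052729, 180.41866063],
       [  0.        ,   0.        ,   1.        ]]), 'D': array([-0.13436118,  0.        ,  0.        ,  0.        ,  0.        ]), 'R': array([[ 0.02949264, -0.99955579, -0.00428992],
       [-0.99135317, -0.02870108, -0.12804354],
       [ 0.12786354,  0.00802916, -0.99175927]]), 't': array([-0.04229459,  0.52086856,  1.59900614])}
[ 0.31315749 -0.040165    1.65234158]
side {'camera_matrix': array([[446.43493611,   0.        , 259.516832  ],
       [  0.        , 446.43493611, 197.38062254],
       [  0.        ,   0.        ,   1.        ]]), 'D': array([0.05366919, 0.        , 0.        , 0.        , 0.        ]), 'R': array([[ 0.99995173, -0.00921723, -0.0034019 ],
       [-0.00814259, -0.58369994, -0.81192862],
       [ 0.00549805,  0.81191713, -0.58374681]]), 't': array([-0.50649295,  0.06690149,  1.77080173])}
[ 0.4972773  -1.40336233  1.08629606]
```

View pics/top0.png

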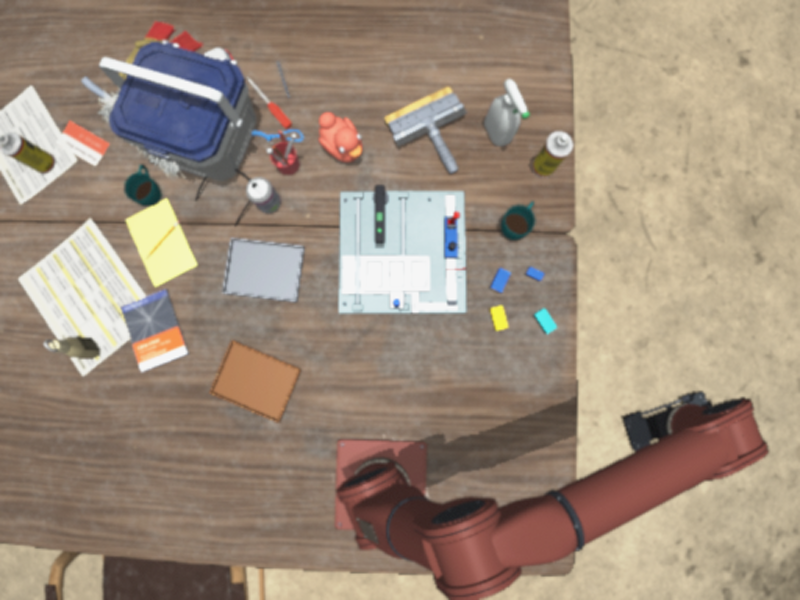

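View pics/side0.png

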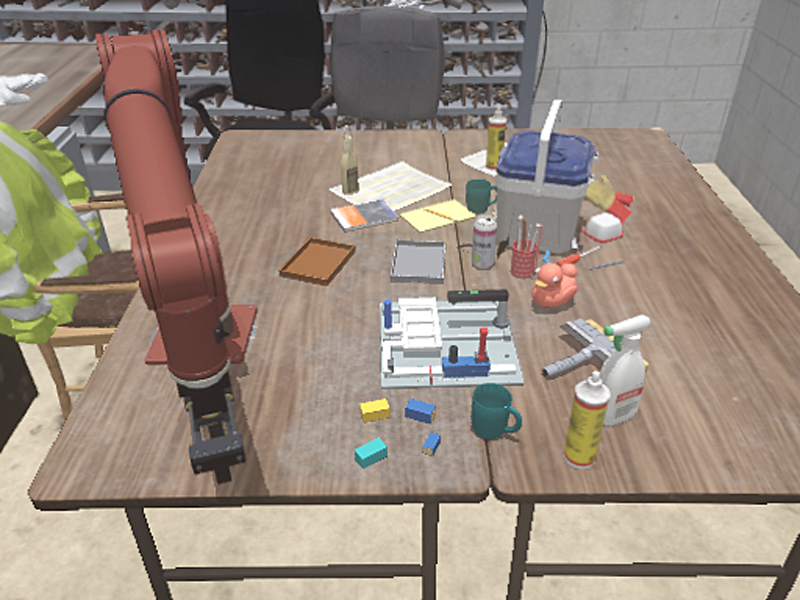

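The top view shows the stage centred at (402,252), with yellow (499,318) and the large blue block (500,279) beside it. The decoys are a small blue block (535,273) and a turquoise one (545,320). The grey tray is at (263,270), and red and green are absent. Next is a coarse measurement.

```bash
cat > h.py <<'E'
from rig import robot, readout, capture, get_calibration
import cv2,numpy as np
from scipy.spatial.transform import Rotation as Ro
def topx(c,uv,z):
    """pixels -> world points on plane z"""
    uv=np.asarray(uv,float).reshape(-1,1,2)
    K=np.array(c['camera_matrix']);R=np.array(c['R']);t=np.array(c['t'])
    n=cv2.undistortPoints(uv,K,np.array(c['D'])).reshape(-1,2)
    d=np.c_[n,np.ones(len(n))]@R; o=-R.T@t
    z=np.broadcast_to(z,len(d))
    return o+d*((z-o[2])/d[:,2])[:,None]
def hsv(p): return cv2.cvtColor(p,cv2.COLOR_RGB2HSV)
def blobs(p,lo,hi,amin=20,roi=None):
    m=cv2.inRange(hsv(p),lo,hi)
    if roi is not None:
        k=np.zeros_like(m);x0,y0,x1,y1=roi;k[y0:y1,x0:x1]=255;m&=k
    cs,_=cv2.findContours(m,cv2.RETR_EXTERNAL,cv2.CHAIN_APPROX_NONE)
    return sorted([c for c in cs if cv2.contourArea(c)>=amin],key=cv2.contourArea,reverse=True)
def rect(c,cnt,z):
    P=topx(c,cnt.reshape(-1,2),z)[:,:2]
    (cx,cy),(w,h),a=cv2.minAreaRect((P*1000).astype(np.float32))
    if w<h: w,h,a=h,w,a+90
    return np.array([cx,cy])/1000,np.round([w,h],1),(a+90)%180-90   # angle of long side, deg
def down(yaw):
    """tool down; tool x axis at world yaw (rad); tool y = -perp"""
    q=(Ro.from_euler('z',yaw)*Ro.from_euler('x',np.pi)).as_quat()
    return np.array([q[3],q[0],q[1],q[2]])
E
python3 - <<'E'
from h import *
D=np.load('pics/top0.npz');p,d=D['p'],D['d'];c=get_calibration('top')
roi=(200,110,390,240)
for n,lo,hi,z in (('yellow',(22,120,80),(35,255,255),.03),('blue',(104,120,60),(125,255,255),.03),('turq',(80,120,80),(100,255,255),.03),('red',(0,140,80),(6,255,255),.03),('grn',(45,90,60),(75,255,255),.03)):
    for b in blobs(p,lo,hi,8,roi): print(n,b.reshape(-1,2).mean(0),*rect(c,b,z))
for px in [(262,270),(355,290),(402,220),(340,295)]:
    u=(px[0]*.64,px[1]*.64);print(px,hsv(p)[int(u[1]),int(u[0])],topx(c,[u],0))
for n,lo,hi,r,z in (('stage',(70,5,150),(110,60,255),(210,115,305,210),.01),('tray',(100,10,100),(130,70,255),(135,140,200,200),.022)):
    for b in blobs(p,lo,hi,200,r): print(n,b.reshape(-1,2).mean(0),*rect(c,b,z))
E
```

```text
yellow [318.85365854 203.2195122 ] [ 0.43763269 -0.29493805] [62.8 36.8] 14.82558822631836
blue [287.69230769 153.12307692] [ 0.64442041 -0.16771117] [100.3  28.8] 1.018511176109314
blue [319.8 178.8] [ 0.53647162 -0.29773962] [55.9 31. ] -25.734405517578125
blue [342.         174.79166667] [ 0.55605957 -0.38966562] [40.5 20.6] 64.8486099243164
turq [348.6        204.82857143] [ 0.4328255  -0.41712823] [59.6 33.9] 32.894649505615234
grn [242.5        138.33333333] [0.69763403 0.02328754] [17.  12.4] 1.8992176055908203
(262, 270) [107  18 202] [[0.54792922 0.33270493 0.        ]]
(355, 290) [ 90   2 245] [[0.5014265  0.08108769 0.        ]]
(402, 220) [ 96  17 223] [[ 0.69444424 -0.03804198  0.        ]]
(340, 295) [ 92  22 219] [[0.48693968 0.12036348 0.        ]]
stage [259.63595166 168.55740181] [ 0.60892706 -0.04031763] [335.8 329.1] -88.33535718917847
tray [168.61538462 172.73717949] [0.54740192 0.32641077] [197.2 146.6] 85.1313247680664
```

```bash
python3 - <<'E'
from h import *
robot.move_straight([0.2035,-0.6168,0.42]) if robot.ik([0.2035,-0.6168,0.42],down(0)) is not None else None
for z in (.5,.45,.4,.35):
    try:
        robot.movep([0.52,-0.12,z],down(0.03));break
    except robot.MotionError as e: print(z,e)
o=readout.observe();print(o['time'],o['tcp_pos'],o['joint_pos'])
c=get_calibration('wrist');p,d=capture('wrist');np.savez('pics/w1.npz',p=p,d=d,c=c)
cv2.imwrite('pics/w1.png',cv2.resize(p[:,:,::-1],(800,600),interpolation=cv2.INTER_CUBIC))
print(c,-np.array(c['R']).T@np.array(c['t']))
E
```

```text
3.7917 [ 0.51989628 -0.12114737  0.49969556] [ 0.5191852   0.13672114 -0.44355749  1.12941985  0.06178816  1.88848258
 -1.44390007]
{'camera_matrix': array([[307.57345925,   0.        , 253.63773824],
       [  0.        , 307.57345925, 190.27527388],
       [  0.        ,   0.        ,   1.        ]]), 'D': array([-0.03481458,  0.        ,  0.        ,  0.        ,  0.        ]), 'R': array([[ 0.02888725, -0.9995821 ,  0.00107206],
       [-0.96425993, -0.02758384,  0.26351833],
       [-0.26337864, -0.00864606, -0.96465379]]), 't': array([-0.13683756,  0.38962659,  0.80584383])} [ 0.59189622 -0.11906561  0.67483326]
```

View pics/w1.png

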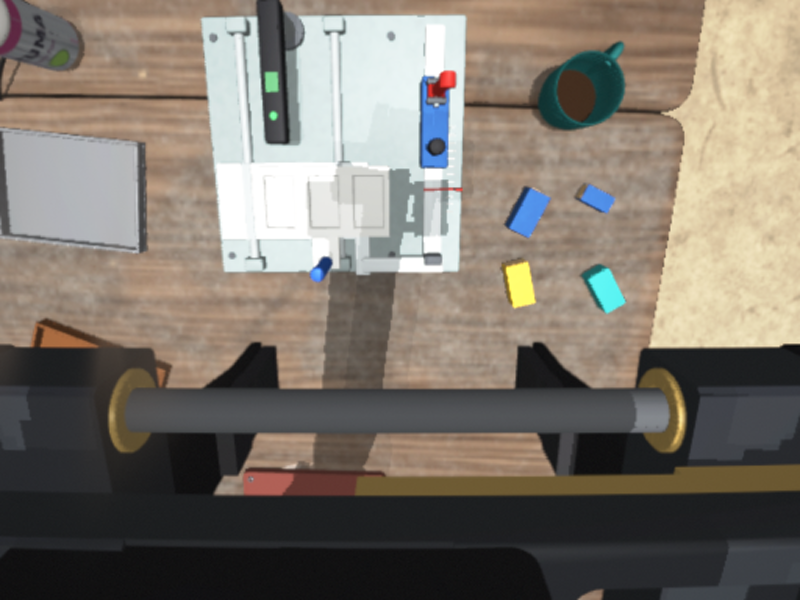

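The wrist view shows the stage, with the red mark at (443,189) and the stop face edge at (434,167). The knob is at (436,147), the lever tip at (447,80) and the handle top at (324,263). Blue is at (528,212) and yellow at (519,284). I'll measure from this frame.

```bash
python3 - <<'E'
from h import *
D=np.load('pics/w1.npz',allow_pickle=True);p,d=D['p'],D['d'];c=D['c'].item()
H=hsv(p)
def R(n,lo,hi,z,roi,amin=8):
    for b in blobs(p,lo,hi,amin,roi):
        x,y,w,h=cv2.boundingRect(b);dd=d[y:y+h,x:x+w]
        print(n,(x,y,w,h),*rect(c,b,z),'depth',np.round(np.median(dd),3))
S=lambda *a:tuple(int(v*.64) for v in a)
R('yel',(22,120,80),(35,255,255),.03,S(480,240,560,330))
R('blue',(104,120,60),(125,255,255),.03,S(480,170,640,250))
R('stop',(104,120,60),(125,255,255),.046,S(400,60,470,180))
R('handle',(104,120,40),(125,255,255),.118,S(290,240,350,290))
R('mark',(0,100,80),(10,255,255),.022,S(415,180,480,200),2)
R('mark2',(170,100,80),(180,255,255),.022,S(415,180,480,200),2)
R('lever',(0,140,80),(10,255,255),.14,S(410,60,470,110))
R('lever2',(170,140,80),(180,255,255),.14,S(410,60,470,110))
R('knob',(0,0,0),(180,255,50),.086,S(420,130,450,165))
R('arm',(0,0,0),(180,120,60),.109,S(240,0,300,160),50)
R('carrier',(0,0,238),(180,30,255),.042,S(200,150,400,245),50)
R('tray',(100,10,90),(130,70,255),.022,S(0,110,160,260),200)
m=cv2.inRange(H,(80,8,120),(110,60,255));
R('plate',(80,8,120),(110,60,255),.01,S(180,5,490,290),100)
# heights from the depth map at interest points
for n,u in dict(handle=(327,262),knob=(436,146),levtip=(448,78),arm=(270,100),carr=(240,200),nest1=(287,202),plate=(380,60)).items():
    x,y=S(*u);Z=d[y,x];K=c['camera_matrix'];r=cv2.undistortPoints(np.array([[[x,y]]],float),K,c['D'])[0,0]
    print(n,c['R'].T@(np.array([r[0],r[1],1])*Z-c['t']),H[y,x])
E
python3 - <<'E'
import cv2
a=cv2.imread('pics/w1.png')[0:300,190:490];cv2.imwrite('pics/w1c.png',cv2.resize(a,(600,600),interpolation=cv2.INTER_CUBIC))
E
```

```text
yel (322, 167, 21, 30) [ 0.43877853 -0.29419263] [60.8 35.1] 15.959593772888184 depth 0.668
blue (324, 121, 28, 31) [ 0.53935919 -0.29535297] [57.7 36.5] -23.96196746826172 depth 0.645
blue (372, 118, 21, 18) [ 0.55918756 -0.38733881] [41.5 22.9] 66.9385757446289 depth 0.643
stop (269, 49, 18, 58) [ 0.64664301 -0.16457611] [105.3  33.3] 2.3427648544311523 depth 0.591
handle (199, 165, 13, 15) [ 0.4717691  -0.03454055] [31.1 15.6] -44.13330841064453 depth 0.598
mark (291, 120, 5, 3) [ 0.56603693 -0.20282249] [8.6 3.9] 78.106689453125 depth 0.631
mark (282, 120, 8, 2) [ 0.56567126 -0.18673477] [14.6  2. ] -88.24730694293976 depth 0.648
lever (274, 46, 17, 16) [ 0.67642383 -0.16312396] [25.9 22.7] -87.46680784225464 depth 0.537
arm (177, 0, 8, 92) [0.68745551 0.00737659] [144.9   7.6] 1.754347801208496 depth 0.53
carrier (138, 96, 78, 60) [0.54404504 0.03904533] [153.1 118.6] 83.73472595214844 depth 0.633
tray (36, 112, 28, 45) [0.524633   0.31683728] [93.6 51.7] 3.1911275386810303 depth 0.661
tray (41, 87, 18, 43) [0.57862311 0.3050358 ] [85.1 30.5] 0.9126569628715515 depth 0.647
plate (129, 8, 169, 168) [ 0.61000195 -0.03980435] [334.  331.7] 1.713197112083435 depth 0.625
plate (142, 153, 60, 21) [0.46705762 0.05672277] [128.2  44.5] -88.44034743309021 depth 0.672
handle [ 0.4716923  -0.03339615  0.06634785] [110 192 106]
knob [ 0.6173256  -0.16562926  0.08409816] [120   9  82]
levtip [ 0.68302732 -0.16895722  0.14275789] [  1 174 253]
arm [0.65956696 0.02369988 0.10766003] [128  14  73]
carr [0.54301183 0.08875833 0.02494036] [  0   0 255]
nest1 [0.54321662 0.02398345 0.03409281] [  0   0 255]
plate [ 0.72399806 -0.0947344   0.00808072] [ 85  13 241]
```

View pics/w1c.png

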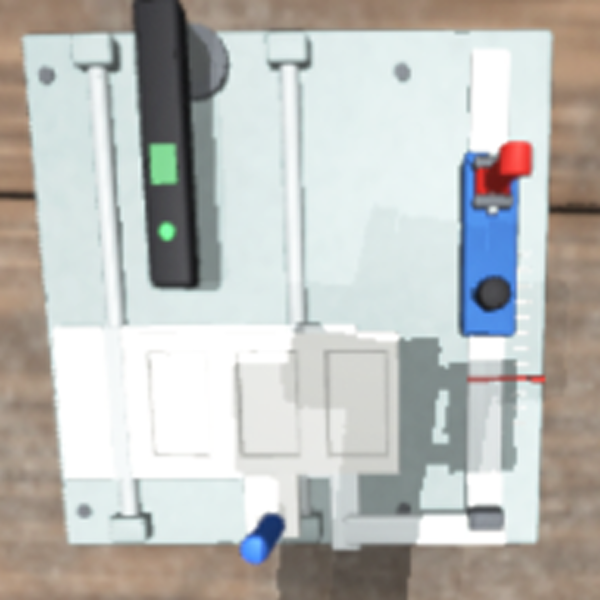

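The crop shows nests at (180,403), (267,403) and (357,403), the red line at y=379, the stop face at y=334, and the carrier shifted right. Now I'll compute the stage frame and nests, then slide the stop.

```bash
python3 - <<'E'
from h import *
c=np.load('pics/w1.npz',allow_pickle=True)['c'].item()
P=lambda x,y,z: topx(c,[((190+x/2)*.64-.2,(y/2)*.64-.2)],z)[0]
phi=np.radians(1.75);Rz=np.array([[np.cos(phi),-np.sin(phi)],[np.sin(phi),np.cos(phi)]])
rail=(P(470,340,.022)+P(508,340,.022))/2; rail2=(P(472,50,.022)+P(509,50,.022))/2
print('rail',rail,rail2,'yaw',np.degrees(np.arctan2(*(rail2-rail)[[1,0]])))
mk=P(487,379,.022);print('mark',mk)
o=mk[:2]-Rz@np.array([-.05,-.185]);print('origin',o)
f=lambda n,w: print(n,w,'stage',Rz.T@(w[:2]-o))
for n,x in (('a',(150,208)),('b',(237,299)),('c',(325,388))):
    f(n,np.mean([P(u,v,.042) for u in x for v in (350,457)],0))
f('arm',(P(155,283,.087)+P(197,283,.087))/2); f('armtop',P(173,245,.109))
f('handletop',P(254,549,.118)); f('knob',P(491,288,.086)); f('face',P(488,334,.046)); f('levertip',P(516,155,.143))
f('nose r',P(487,513,.035)); f('plate',np.mean([P(*q,.01) for q in((23,32),(552,32),(538,543),(68,545))],0))
for y in (0.03,3.17,-3.11): print(y,robot.ik([.617,-.165,.06],down(y)))
E
```

```text
rail [ 0.58915428 -0.16972959  0.022     ] [ 0.76299597 -0.16242663  0.022     ] yaw 2.4055386420246996
mark [ 0.56397332 -0.16961365  0.022     ]
origin [0.60830038 0.01682699]
a [0.54329921 0.03105022 0.042     ] stage [-0.06453649  0.01620163]
b [ 0.54481121 -0.02683917  0.042     ] stage [-0.06479305 -0.04170693]
c [ 0.5463835 -0.0842527  0.042    ] stage [-0.06497482 -0.0991417 ]
arm [0.61680811 0.0199517  0.087     ] stage [0.00859919 0.00286344]
armtop [0.63621557 0.01581048 0.109     ] stage [ 0.02787113 -0.00186852]
handletop [ 0.46558616 -0.02879974  0.118     ] stage [-0.14404103 -0.04124717]
knob [ 0.61904517 -0.16451081  0.086     ] stage [ 0.005202   -0.18158135]
face [ 0.59291898 -0.16705425  0.046     ] stage [-0.02098968 -0.18332575]
levertip [ 0.68241388 -0.16980093  0.143     ] stage [ 0.0683796  -0.18880419]
nose r [ 0.47611693 -0.17288061  0.035     ] stage [-0.13791518 -0.18558243]
plate [ 0.60975129 -0.04045228  0.01      ] stage [-0.00029899 -0.05729686]
0.03 [ 0.53913793  0.46440783 -0.44798759  1.63876855  0.2207314   1.08886697
 -1.51111195]
3.17 [ 0.69898212  0.51290992 -0.6661607   1.63018213  0.34384944  1.11872076
  1.54251924]
-3.11 [ 0.96890441  0.69383089 -1.09778856  1.61726308  0.64641534  1.23796012
  1.34608331]
```

```bash
cat >> h.py <<'E'
PHI=np.radians(1.8); EX=np.array([np.cos(PHI),np.sin(PHI),0]);EY=np.array([-np.sin(PHI),np.cos(PHI),0])
def st():
    o=readout.observe();print('t%.1f'%o['time'],np.round(o['tcp_pos'],4),'F',np.round(o['contact_force'],1),'w',round(o['gripper_width'],4));return o
def snap(n,crop=None,scale=None):
    c=get_calibration('wrist');p,d=capture('wrist');np.savez(f'pics/{n}.npz',p=p,d=d,c=c)
    q=p if crop is None else p[crop[1]:crop[3],crop[0]:crop[2]]
    s=min(800/q.shape[1],600/q.shape[0]);cv2.imwrite(f'pics/{n}.png',cv2.resize(q[:,:,::-1],None,fx=s,fy=s,interpolation=cv2.INTER_CUBIC))
E
python3 - <<'E'
from h import *
q=down(PHI+np.pi)
k=np.array([.618,-.1655,0])
robot.grip(.06,20)
robot.movep(k+[0,0,.2],q); st()
robot.move_straight(k+[0,0,.062],speed=.15); st()
robot.grip(0.0,15); o=st()
p0=o['tcp_pos']
robot.move_straight(p0-.0275*EX,speed=.05); st()
robot.sleep(.3); st(); snap('w2')
E
```

```text
t7.1 [ 0.6181 -0.1655  0.2002] F [ 0.  -0.5 -0.3] w 0.0599
t8.1 [ 0.6187 -0.1655  0.0631] F [-0.1 -0.4  0.7] w 0.0601
t8.9 [ 0.618 -0.166  0.062] F [ 1.  -1.6 -0.8] w 0.0193
t9.6 [ 0.59   -0.1669  0.062 ] F [-2.  -0.9  1. ] w 0.0192
t9.9 [ 0.5906 -0.1668  0.062 ] F [-0.7 -1.6  0.9] w 0.0193
```

View pics/w2.png

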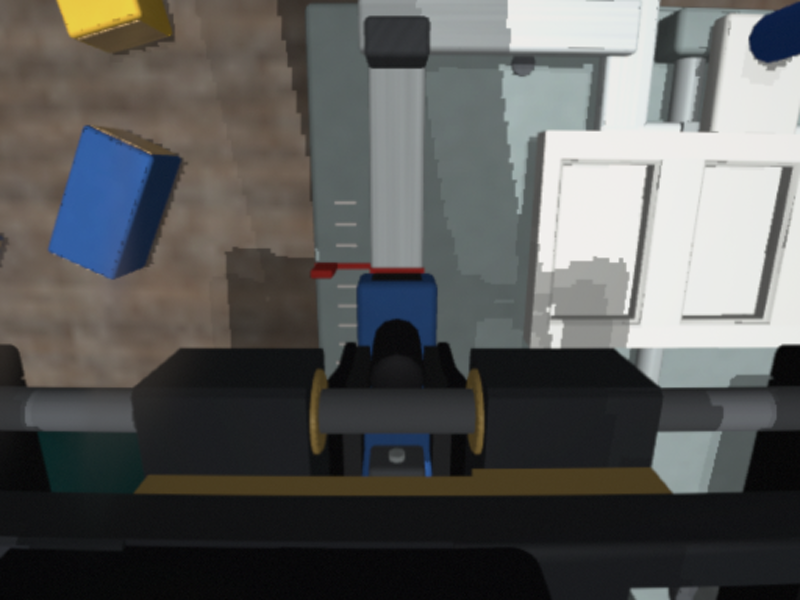

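The stop face now sits almost at the red line: line at (397,270), pad at y≈275, body edge at y≈278. I'll quantify the gap along the column.

```bash
python3 - <<'E'
from h import *
D=np.load('pics/w2.npz',allow_pickle=True);p,d=D['p'],D['d'];c=D['c'].item()
print(-c['R'].T@c['t'])
for u in (246,254,262):
  for v in range(168,186):
    r=cv2.undistortPoints(np.array([[[u,v]]],float),c['camera_matrix'],c['D'])[0,0]
    w=c['R'].T@(np.array([r[0],r[1],1])*d[v,u]-c['t'])
    if u==254: print(u,v,p[v,u],np.round(w*1000,1), 'rail-plane x',np.round(topx(c,[(u,v)],.022)[0][0],4))
for u in (205,210,218,225):print(u,[(v,tuple(p[v,u])) for v in range(168,178)])
for n,pt in dict(tabtop=(208,170.5),line=(225,170.5)).items(): print(n,topx(c,[pt,pt,pt],[.01,.022,.03]))
E
```

```text
[ 0.51960871 -0.16908007  0.23714718]
254 168 [141 146 147] [ 561.6 -167.7   20.4] rail-plane x 0.5613
254 169 [141 145 146] [ 562.2 -167.7   21. ] rail-plane x 0.562
254 170 [135 132 132] [ 562.7 -167.6   22.1] rail-plane x 0.5627
254 171 [117  81  79] [ 563.5 -167.6   21.8] rail-plane x 0.5634
254 172 [113  37  35] [ 564.1 -167.6   22.4] rail-plane x 0.5642
254 173 [106  27  24] [ 564.8 -167.6   22.3] rail-plane x 0.5649
254 174 [78 22 18] [ 565.9 -167.5   20.8] rail-plane x 0.5656
254 175 [30 17 16] [ 564.5 -167.6   30.5] rail-plane x 0.5663
254 176 [14 15 14] [ 564.7 -167.6   32.9] rail-plane x 0.5671
254 177 [15 15 14] [ 564.8 -167.6   35.6] rail-plane x 0.5678
254 178 [14 15 15] [ 564.5 -167.6   39.9] rail-plane x 0.5685
254 179 [17 25 37] [ 564.7 -167.6   41.9] rail-plane x 0.5693
254 180 [21 39 65] [ 564.9 -167.6   43.8] rail-plane x 0.57
254 181 [25 45 77] [ 565.5 -167.6   44. ] rail-plane x 0.5707
254 182 [26 50 85] [ 566.3 -167.5   43.5] rail-plane x 0.5715
254 183 [28 53 90] [ 566.6 -167.5   45.1] rail-plane x 0.5722
254 184 [30 56 94] [ 567.3 -167.5   44.7] rail-plane x 
[... 1689 characters left out ...]
.uint8(110), np.uint8(31), np.uint8(28))), (170, (np.uint8(112), np.uint8(29), np.uint8(25))), (171, (np.uint8(109), np.uint8(41), np.uint8(39))), (172, (np.uint8(98), np.uint8(72), np.uint8(70))), (173, (np.uint8(90), np.uint8(95), np.uint8(94))), (174, (np.uint8(89), np.uint8(97), np.uint8(96))), (175, (np.uint8(89), np.uint8(97), np.uint8(96))), (176, (np.uint8(89), np.uint8(97), np.uint8(97))), (177, (np.uint8(90), np.uint8(98), np.uint8(98)))]
tabtop [[ 0.56658651 -0.20215779  0.01      ]
 [ 0.56410471 -0.20041032  0.022     ]
 [ 0.56245018 -0.19924534  0.03      ]]
line [[ 0.56618184 -0.18935774  0.01      ]
 [ 0.56372142 -0.18828649  0.022     ]
 [ 0.56208114 -0.18757232  0.03      ]]
```

The face is at x=0.5646 and the line centre at about 0.5648, so the stop is on its mark. Next, fold the lever.

```bash
python3 - <<'E'
from h import *
o=st();k=o['tcp_pos'].copy()
robot.grip(.05); robot.move_straight(k+[0,0,.13],speed=.25)
robot.grip(0,15)
hin=k+.065*EX; hin[2]=.056
def P(th,r=.072,ex=0):
    e=-np.sin(th)*EY+np.array([0,0,np.cos(th)]); n=np.cos(th)*EY+np.array([0,0,np.sin(th)])
    tip=hin+r*e+n*(.008+ex)+.0155*np.cos(th)*EY-np.array([0,0,.012*np.cos(th)])
    return tip+[0,0,.008]
s=P(0,ex=.02)
robot.move_straight([s[0],s[1],o['tcp_pos'][2]+.13],speed=.25)
robot.move_straight(s,speed=.15); st()
for th in np.linspace(0,1.5,13):
    robot.move_straight(P(th),speed=.06); f=st()['contact_force']
    if abs(f[2])>20: print('stop',th);break
tp=readout.observe()['tcp_pos'].copy()
for i in range(6):
    if abs(readout.observe()['contact_force'][2])>12: break
    tp[2]-=.002; robot.move_straight(tp,speed=.03); st()
tp[2]+=.15; robot.move_straight(tp,speed=.25)
robot.movep([.5,-.12,.35],down(PHI)); st(); snap('w3')
E
```

```text
t10.0 [ 0.5906 -0.1668  0.062 ] F [-1.5 -2.4  1. ] w 0.019
t13.6 [ 0.6543 -0.1218  0.1247] F [-0.3  0.4  1. ] w 0.0001
t14.1 [ 0.6548 -0.1418  0.1241] F [ 0.1  0.  -1. ] w 0.0003
t14.3 [ 0.6551 -0.1511  0.1244] F [0.4 0.  0.5] w 0.0005
t14.7 [ 0.6554 -0.1605  0.1241] F [-0.1 -0.7 -0.1] w 0.0005
t15.0 [ 0.6556 -0.1702  0.1225] F [-0.7  0.3  0.8] w 0.0008
t15.3 [ 0.6558 -0.1796  0.1202] F [0.5 0.7 0.2] w 0.0007
t15.6 [ 0.6561 -0.1887  0.117 ] F [-0.1 -0.2 -0.2] w 0.0007
t15.9 [ 0.6564 -0.1975  0.113 ] F [0.3 0.3 0.2] w 0.0004
t16.2 [ 0.6566 -0.2057  0.1082] F [-0.2  0.7 -0.7] w 0.0004
t16.5 [ 0.6568 -0.2133  0.1027] F [ 1.1 -0.3  0.7] w 0.0007
t16.8 [ 0.657  -0.2202  0.0966] F [ 0.4 -0.5 -0. ] w 0.0004
t17.1 [ 0.6572 -0.2263  0.09  ] F [ 0.1 -0.3 -0.1] w 0.0003
t17.4 [ 0.6573 -0.2312  0.083 ] F [ 1.4  0.2 -0.5] w 0.0007
t17.7 [ 0.6574 -0.2353  0.0756] F [-0.5 -0.2  0.5] w 0.0002
t17.9 [ 0.6574 -0.2353  0.0735] F [0.6 0.3 0.2] w 0.0006
t18.2 [ 0.6574 -0.2353  0.0716] F [ 0.9 -0.3 -0.7] w 0.0003
t18.4 [ 0.6574 -0.2352  0.0695] F [ 0.1 -0.7  0.5] w 0.0009
t18.7 [ 0.6574 -0.2352  0.0675] F [-0.8 -1.   1. ] w 0.0004
t18.9 [ 0.6573 -0.2352  0.0654] F [-0.5 -0.5  1.2] w 0.0005
t19.2 [ 0.6573 -0.2352  0.0634] F [ 0.7 -0.6  0.7] w 0.0005
t22.4 [ 0.5    -0.1201  0.3497] F [-0.4  0.7  0.6] w 0.0008
```

View pics/w3.png

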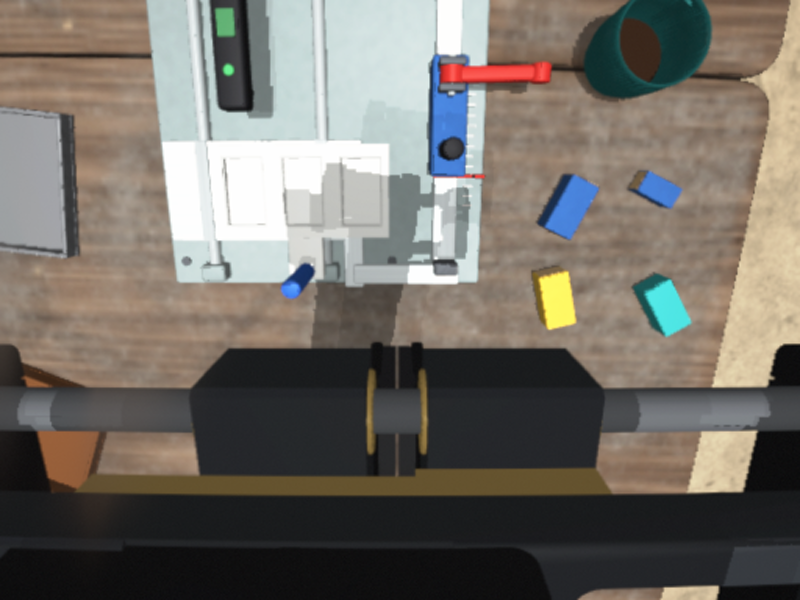

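The lever at (450–550,73) looks folded over. I'll check its angle from depth and get the stop-to-mark distance, nests and blocks from this frame.

```bash
cat >> h.py <<'E'
def dpt(c,d,u,v):
    r=cv2.undistortPoints(np.array([[[u,v]]],float),c['camera_matrix'],c['D'])[0,0]
    v,u=int(round(v)),int(round(u)); Z=np.median(d[v-1:v+2,u-1:u+2])
    return c['R'].T@(np.array([r[0],r[1],1])*Z-c['t'])
E
python3 - <<'E'
from h import *
D=np.load('pics/w3.npz',allow_pickle=True);p,d=D['p'],D['d'];c=D['c'].item()
for x in (448,475,495,515,530,543): print('lever',x,np.round(dpt(c,d,x*.64,73*.64)*1000,1))
for n,u in dict(knob=(452,148),face=(449,172),cA=(245,190),cB=(303,190),cC=(362,190),handle=(294,288),rim=(262,150)).items(): print(n,np.round(dpt(c,d,u[0]*.64,u[1]*.64)*1000,1))
S=lambda *a:tuple(int(v*.64) for v in a)
for n,lo,hi,z,r in (('stop',(104,120,40),(125,255,255),.046,S(410,40,480,190)),('yel',(22,120,80),(35,255,255),.03,S(500,240,600,340)),('blue',(104,120,40),(125,255,255),.03,S(520,160,610,250)),('mark',(0,120,50),(10,255,255),.01,S(468,168,500,185))):
    for b in blobs(p,lo,hi,3,r): print(n,cv2.boundingRect(b),*rect(c,b,z))
E
```

```text
lever 448 [ 653.8 -161.3   65.2]
lever 475 [ 654.9 -185.4   64.2]
lever 495 [ 655.2 -202.8   66.5]
lever 515 [ 655.4 -219.9   69. ]
lever 530 [ 655.6 -232.7   70.8]
lever 543 [ 655.3 -243.1   74.9]
knob [ 589.3 -166.5   85. ]
face [ 568.4 -169.4   45.2]
cA [544.5  33.   32.9]
cB [546.2 -25.5  33.4]
cC [548.  -84.6  33.5]
handle [466.3 -31.9 117.4]
rim [583.5  12.2  41.4]
stop (275, 35, 25, 78) [ 0.6191925 -0.1651974] [107.4  34.4] 1.642309546470642
yel (342, 174, 27, 37) [ 0.44023953 -0.29259058] [63.2 36.7] 15.710342407226562
blue (345, 112, 38, 41) [ 0.5397597  -0.29413138] [58.9 38.1] -23.89539337158203
mark (299, 112, 11, 2) [ 0.56528381 -0.20046439] [16.4  1.6] -87.97965002059937
```

```bash
python3 - <<'E'
from h import *
q=down(PHI)
a=np.array([.6570,-.2420,0]) 
robot.movep(a+[0,0,.16],q); robot.move_straight(a+[0,0,.092],speed=.1); st()
for z in np.arange(.088,.058,-.003):
    robot.move_straight(a+[0,0,z],speed=.03); robot.sleep(.1); o=st()
    if o['contact_force'][2]>8 or abs(o['tcp_pos'][2]-z)>.004: break
snap('w4')
c=get_calibration('wrist')
robot.move_straight(a+[0,0,.16],speed=.2)
robot.movep([.52,-.12,.35],q)
c=get_calibration('wrist');p,d=capture('wrist')
m=cv2.inRange(hsv(p),(0,140,60),(8,255,255));v,u=np.nonzero(m);w=np.array([dpt(c,d,x,y) for x,y in zip(u,v)])
k=(abs(w[:,0]-.656)<.004)&(w[:,1]<-.175);w=w[k];w=w[np.argsort(w[:,1])];print(np.round(w[::max(1,len(w)//14)]*1000,1))
E
```

```text
t24.4 [ 0.6574 -0.242   0.0926] F [ 0.2 -0.1  0.1] w 0.0001
t24.8 [ 0.6571 -0.2421  0.0882] F [-0.5 -0.6  0.8] w 0.0004
t25.1 [ 0.657 -0.242  0.085] F [0.6 0.3 0.4] w 0.0003
t25.5 [ 0.657  -0.242   0.0819] F [-0.3  0.4 -0.3] w 0.0005
t25.8 [ 0.657 -0.242  0.079] F [-0.6  0.5  0.8] w 0.0006
t26.2 [ 0.657  -0.242   0.0759] F [-0.4 -0.8  0.9] w 0.0006
t26.5 [ 0.657  -0.242   0.0729] F [-0.2 -0.1 -0.1] w 0.0002
t26.9 [ 0.657 -0.242  0.07 ] F [-0.3  0.1 -0.1] w 0.0003
t27.2 [ 0.657 -0.242  0.067] F [ 0.1 -0.3  0.8] w 0.0004
t27.6 [ 0.6569 -0.242   0.0639] F [ 0.9  0.4 -0.3] w 0.0003
t27.9 [ 0.6569 -0.2419  0.0609] F [ 0.4  0.1 -0. ] w 0.0004
[[ 652.3 -250.8   66.7]
 [ 655.2 -244.6   72.5]
 [ 656.4 -239.2   71.7]
 [ 655.3 -234.4   69.1]
 [ 653.9 -229.3   67.9]
 [ 652.5 -224.1   66.8]
 [ 658.9 -219.3   67. ]
 [ 656.1 -213.9   67.1]
 [ 654.7 -208.6   66.2]
 [ 654.5 -203.1   65.9]
 [ 653.1 -197.7   65.2]
 [ 658.3 -193.2   64.4]
 [ 658.3 -187.9   63. ]
 [ 656.7 -182.3   63.4]
 [ 655.3 -176.9   62.7]]
```

View pics/w4.png

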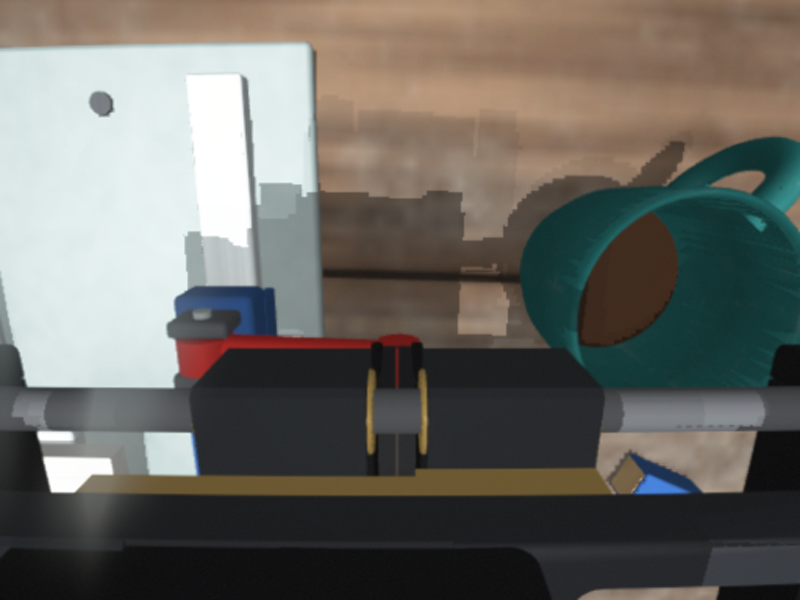

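The lever moved further (slope 0.139 → 0.087), so it is now at about 1.48. I'll press to the hard end with force feedback to be sure.

```bash
python3 - <<'E'
from h import *
q=down(PHI)
a=np.array([.6555,-.2400,0]) 
robot.movep(a+[0,0,.12],q); robot.move_straight(a+[0,0,.065],speed=.1)
for z in np.arange(.063,.046,-.002):
    robot.move_straight(a+[0,0,z],speed=.02); robot.sleep(.1); o=st()
    if np.linalg.norm(o['contact_force'])>6 or abs(o['tcp_pos'][2]-z)>.004: break
robot.move_straight(a+[0,0,.16],speed=.2)
robot.movep([.52,-.12,.35],q);robot.grip(.06)
c=get_calibration('wrist');p,d=capture('wrist')
m=cv2.inRange(hsv(p),(0,140,60),(8,255,255));v,u=np.nonzero(m);w=np.array([dpt(c,d,x,y) for x,y in zip(u,v)])
k=(abs(w[:,0]-.656)<.004)&(w[:,1]<-.175);w=w[k]
g=w[w[:,1]>-.23];print('slope',np.polyfit(g[:,1],g[:,2],1), 'tip top z',w[:,2].max())
np.savez('pics/w5.npz',p=p,d=d,c=c)
E
```

```text
t31.9 [ 0.6557 -0.24    0.0634] F [-0.4  0.5 -0.3] w 0.0003
t32.2 [ 0.6554 -0.24    0.061 ] F [ 0.3 -0.   0.3] w 0.0004
t32.6 [ 0.6555 -0.24    0.059 ] F [-0.4 -0.1  0. ] w 0.0004
t32.9 [ 0.6557 -0.2402  0.0577] F [-2.4 -0.2  6.8] w 0.0007
slope [-0.07622515  0.04849717] tip top z 0.06993897818231173
```

The lever is at the hard end (slope 0.076, about 1.49 rad). Now a close look at the nests.

```bash
python3 - <<'E'
from h import *
robot.movep([.49,-.03,.2],down(PHI)); robot.sleep(.2); st(); snap('w6',(100,0,420,230))
E
```

```text
t36.8 [ 0.4912 -0.0308  0.2012] F [ 0.3 -0.3  0.5] w 0.0601
```

View pics/w6.png

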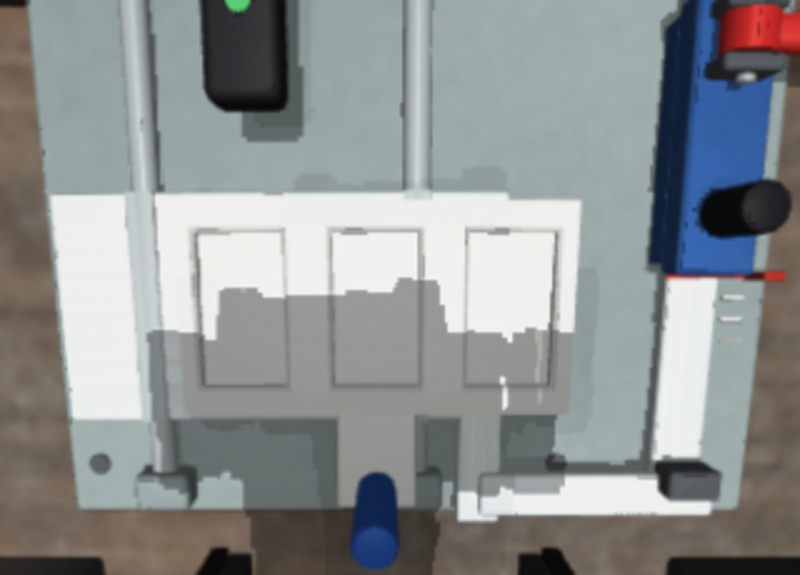

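Nests are clear: a (241,307), b (376,307), c (511,308), and handle top (374,548). Now I'll compute their world positions.

```bash
python3 - <<'E'
from h import *
D=np.load('pics/w6.npz',allow_pickle=True);p,d=D['p'],D['d'];c=D['c'].item()
T=lambda x,y,z:topx(c,[(100+x/2.5-.3,y/2.5-.3)],z)[0]
for n,q in dict(a=((190,228),(285,228),(290,387),(200,387)),b=((329,228),(422,228),(422,387),(332,387)),c=((466,230),(560,230),(553,387),(465,387))).items():
    w=np.array([T(*s,.042) for s in q]);print(n,np.round(w.mean(0),4),'size',np.round([np.linalg.norm(w[0]-w[3]),np.linalg.norm(w[0]-w[1])],4))
w=np.array([T(*s,.042) for s in((582,200),(568,413),(155,195))]);print(np.round(w,4))
print('handle',T(374,548,.118),dpt(c,d,100+374/2.5,548/2.5)); print('armfront',T(245,105,.098),'mark',T(690,276,.022))
print('knob',T(765,205,.086))
o=readout.observe();print(o['tcp_pos'])
m=hsv(p)
for n,lo,hi in (('y',(22,120,60),(35,255,255)),('b',(104,120,40),(125,255,255))):
    for b in blobs(p,lo,hi,40,(330,0,512,230)): print(n,cv2.boundingRect(b),*rect(c,b,.03))
E
```

```text
a [0.5442 0.0317 0.042 ] size [0.0667 0.0396]
b [ 0.5459 -0.0259  0.042 ] size [0.0665 0.0387]
c [ 0.5473 -0.0834  0.042 ] size [0.0658 0.0392]
[[ 0.5931 -0.1097  0.042 ]
 [ 0.5038 -0.1118  0.042 ]
 [ 0.5898  0.0667  0.042 ]]
handle [ 0.46623886 -0.02802477  0.118     ] [ 0.46577282 -0.02829965  0.11749463]
armfront [0.61470537 0.01942461 0.098     ] mark [ 0.56436582 -0.16629799  0.022     ]
knob [ 0.59003848 -0.16576549  0.086     ]
[ 0.49093193 -0.0306475   0.20095718]
y (442, 195, 39, 35) [ 0.44899271 -0.28449899] [55.5 43.7] -88.31316673755646
b (360, 0, 49, 110) [ 0.61973029 -0.16577699] [108.3  45.6] 1.8069334030151367
b (450, 110, 62, 57) [ 0.54042297 -0.28854987] [61.4 48.1] -23.623741149902344
```

```bash
cat >> h.py <<'E'
HUE=dict(y=((22,110,50),(35,255,255)),b=((104,120,40),(125,255,255)))
def find(col,near,hover=True,tz=.22,top=.03):
    """centre and yaw of the block of a colour close to 'near', from depth-selected top-face pixels"""
    if hover: robot.movep([near[0]-.05,near[1],tz],down(PHI)); robot.sleep(.2)
    c=get_calibration('wrist');p,d=capture('wrist')
    m=cv2.inRange(hsv(p),*HUE[col]);v,u=np.nonzero(m)
    n=cv2.undistortPoints(np.c_[u,v].astype(float).reshape(-1,1,2),c['camera_matrix'],c['D']).reshape(-1,2)
    w=(np.c_[n,np.ones(len(n))]*d[v,u][:,None]-c['t'])@c['R']
    k=(abs(w[:,2]-top)<.006)&(np.linalg.norm(w[:,:2]-near[:2],axis=1)<.09)
    mm=np.zeros_like(m);mm[v[k],u[k]]=255
    cs,_=cv2.findContours(mm,cv2.RETR_EXTERNAL,cv2.CHAIN_APPROX_NONE);cs=max(cs,key=cv2.contourArea)
    r=rect(c,cs,top);print(col,r,'n',k.sum());return r
def lift(z=.22,speed=.3):
    p=readout.observe()['tcp_pos'].copy();p[2]=z;robot.move_straight(p,speed=speed)
def at(xy,z,yaw,speed=.2,hi=.2):
    robot.movep([xy[0],xy[1],hi],down(yaw)); robot.move_straight([xy[0],xy[1],z+.03],speed=.25); robot.move_straight([xy[0],xy[1],z],speed=.08)
E
python3 - <<'E'
from h import *
robot.grip(.085)
xy,sz,a=find('y',np.array([.4385,-.2942])); a=np.radians(a)
at(xy,.019,a+np.pi/2); robot.grip(.05,8); robot.sleep(.2); print('len'); st()
robot.grip(.085); lift(.1); at(xy,.019,a,hi=.1); st()
robot.grip(.02,25); st(); lift(.22); st()
E
```

```text
y (array([ 0.43911871, -0.29543069]), array([58.1, 30.8]), 15.531173706054688) n 1244
len
t42.7 [ 0.4391 -0.2954  0.019 ] F [0.3 0.1 0.1] w 0.05
t46.2 [ 0.439  -0.2952  0.0188] F [0.8 0.5 0.4] w 0.085
t47.5 [ 0.4391 -0.2954  0.019 ] F [-0.3  0.8 -0.6] w 0.0204
t48.3 [ 0.4387 -0.2952  0.2193] F [-0.4 -0.7 -0.4] w 0.0201
```

The fingers closed past the block, so the tips stand higher than stated; the lever contact gave the same hint. I'll measure it by touching the bare table, and look.

```bash
python3 - <<'E'
from h import *
xy,sz,a=find('y',np.array([.4390,-.2954]))
robot.grip(0.0)
t=np.array([.45,-.34,0])
robot.movep(t+[0,0,.08],down(PHI))
for z in np.arange(.03,-.021,-.004):
    robot.move_straight(t+[0,0,z],speed=.06); o=st()
    if o['contact_force'][2]>3: break
lift(.08); robot.grip(.085)
at(xy,.019,np.radians(a),hi=.1); snap('w7')
E
```

```text
y (array([ 0.43917694, -0.29538483]), array([57.9, 31. ]), 15.795894622802734) n 1240
t51.2 [ 0.4503 -0.3401  0.0303] F [ 0.3 -1.3  0. ] w 0.0005
t51.5 [ 0.4499 -0.34    0.0259] F [-0.1  0.3 -0.8] w 0.0005
t51.7 [ 0.4498 -0.3399  0.0217] F [0.6 0.5 0.5] w 0.0003
t52.0 [ 0.4498 -0.3399  0.0177] F [-0.5 -0.3  1. ] w 0.0003
t52.2 [ 0.4498 -0.3399  0.0137] F [-0.5 -0.3  0.2] w 0.0001
t52.5 [ 0.4498 -0.3399  0.0097] F [-0.1 -0.2 -0.1] w 0.0004
t52.7 [ 0.4498 -0.3399  0.0057] F [ 0.  -0.9  0.2] w 0.0002
t53.0 [ 0.4498 -0.3399  0.0017] F [-0.9  0.4 -0. ] w 0.0004
t53.2 [ 0.4498 -0.3399 -0.0023] F [-0.1 -0.2  0.5] w 0.0006
t53.5 [ 0.4498 -0.3399 -0.0063] F [-0.5 -0.2 -1.2] w 0.0005
t53.7 [ 0.4498 -0.3398 -0.0103] F [-0.1  0.  -0.1] w 0.0004
t54.0 [ 0.4506 -0.3403 -0.0132] F [-1.9  1.6 10. ] w 0.0005
```

View pics/w7.png

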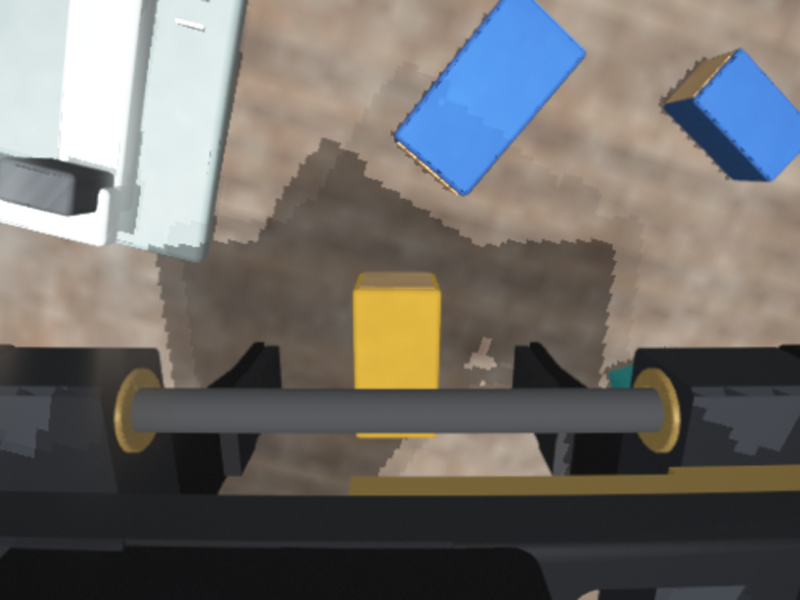

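The view shows the block centred between the fingers at (397,350). The table touch puts the tips at TCP z + 12 mm, so every grasp needs TCP 20 mm lower. Continuing.

```bash
cat >> h.py <<'E'
GZ=-.001   # TCP z for a grasp of a block on the table (tips = TCP z + .012)
NEST=dict(a=np.array([.5446,.0310]),b=np.array([.5462,-.0266]),c=np.array([.5477,-.0840]))
def place(xy,floor,yaw=PHI,hi=.2,rel=.045):
    robot.movep([xy[0],xy[1],hi],down(yaw)); o=st()
    z=floor+GZ+.001
    robot.move_straight([xy[0],xy[1],z+.03],speed=.25)
    o=st(); robot.move_straight([xy[0],xy[1],z],speed=.05); robot.sleep(.2); st()
    robot.grip(rel); lift(hi)
E
python3 - <<'E'
from h import *
o=st(); lift(.06)
xy=np.array([.4392,-.2954]); a=np.radians(15.7)
at(xy,GZ,a+np.pi/2,hi=.06); robot.grip(.05,8); robot.sleep(.2); print('len'); st()
robot.grip(.085); lift(.06); robot.grip(.06); at(xy,GZ,a,hi=.06)
robot.grip(.02,25); st(); lift(.22); o=st()
if o['gripper_width']>.028: place(NEST['c'],.034); snap('w8',(100,0,420,230))
E
```

```text
t57.2 [ 0.4394 -0.2953  0.0191] F [-0.5 -0.6 -0.4] w 0.085
len
t60.3 [ 0.4393 -0.2955 -0.0008] F [-1.1  0.4  4. ] w 0.0599
t64.9 [ 0.4392 -0.2955 -0.0008] F [-0.5  0.3  1.8] w 0.0317
t65.8 [ 0.4384 -0.2951  0.2182] F [ 0.6 -0.6 -2.4] w 0.0319
t66.7 [ 0.547  -0.0855  0.199 ] F [-0.  -1.3 -1.3] w 0.0315
t67.4 [ 0.5484 -0.0847  0.0651] F [ 1.   0.6 -0.9] w 0.0318
t68.3 [ 0.5477 -0.084   0.034 ] F [-0.2  0.7 -1.4] w 0.0314
```

View pics/w8.png

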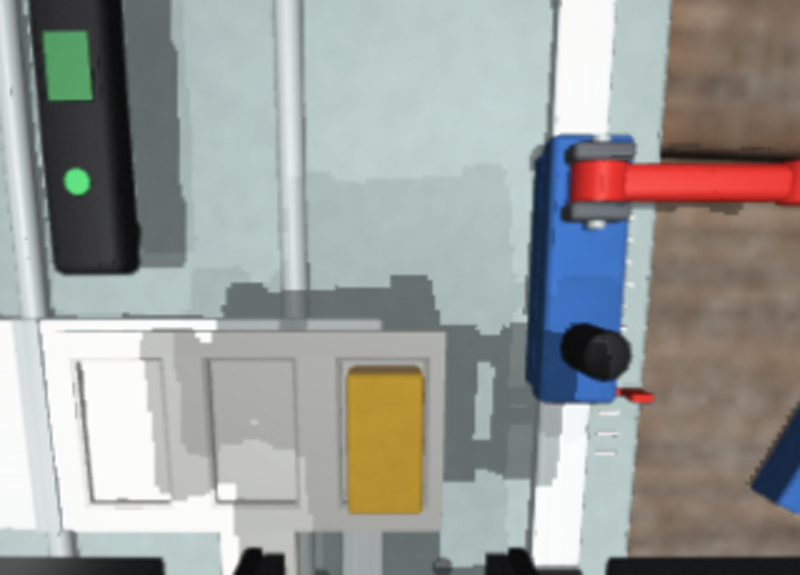

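Yellow lies in nest c at (385,440). Next is blue: find it, stage it in free space for lengthwise centring, then lay it in nest a.

```bash
python3 - <<'E'
from h import *
print('yellow z check'); c=get_calibration('wrist');p,d=capture('wrist')
v,u=np.nonzero(cv2.inRange(hsv(p),*HUE['y'])); i=len(u)//2; print(dpt(c,d,int(np.median(u)),int(np.median(v))))
robot.grip(.06)
xy,sz,a=find('b',np.array([.5395,-.2955])); a=np.radians(a)
assert sz[0]>52
at(xy,GZ,a); robot.grip(.02,25); lift(.1); o=st(); assert o['gripper_width']>.028
s=np.array([.44,-.29]); place(s,0.,hi=.1,rel=.06)
robot.grip(.085); at(s,GZ,PHI+np.pi/2,hi=.08); robot.grip(.05,8); st()
robot.grip(.085); lift(.08); robot.grip(.06); at(s,GZ,PHI,hi=.08)
robot.grip(.02,25); lift(.22); o=st(); assert o['gripper_width']>.028
place(NEST['a'],.034); 
robot.movep([.49,-.03,.2],down(PHI)); snap('w9',(100,0,420,230))
E
```

```text
yellow z check
[ 0.54937385 -0.08368553  0.06333899]
b (array([ 0.53832092, -0.29810236]), array([58.4, 31.1]), -24.164405822753906) n 1341
t74.5 [ 0.5387 -0.2985  0.101 ] F [-0.6  0.2 -2.3] w 0.032
t75.1 [ 0.4393 -0.29    0.0991] F [ 1.5 -0.3 -0.5] w 0.0322
t75.5 [ 0.4407 -0.2891  0.0299] F [-0.3 -0.1 -0.2] w 0.032
t76.5 [ 4.401e-01 -2.901e-01  1.000e-04] F [-0.   0.2 -0.7] w 0.0314
t81.2 [ 0.4401 -0.2901 -0.0008] F [-0.6 -0.2  2.1] w 0.0599
t86.8 [ 0.4392 -0.2897  0.2183] F [-0.4  0.5 -1.1] w 0.0318
t88.1 [0.5446 0.0293 0.1995] F [ 0.6  0.6 -0.5] w 0.0318
t88.8 [0.5454 0.0308 0.0652] F [ 0.7  0.5 -0.2] w 0.0317
t89.7 [0.548  0.0318 0.0365] F [ 1.3  0.6 21.6] w 0.0335
```

View pics/w9.png

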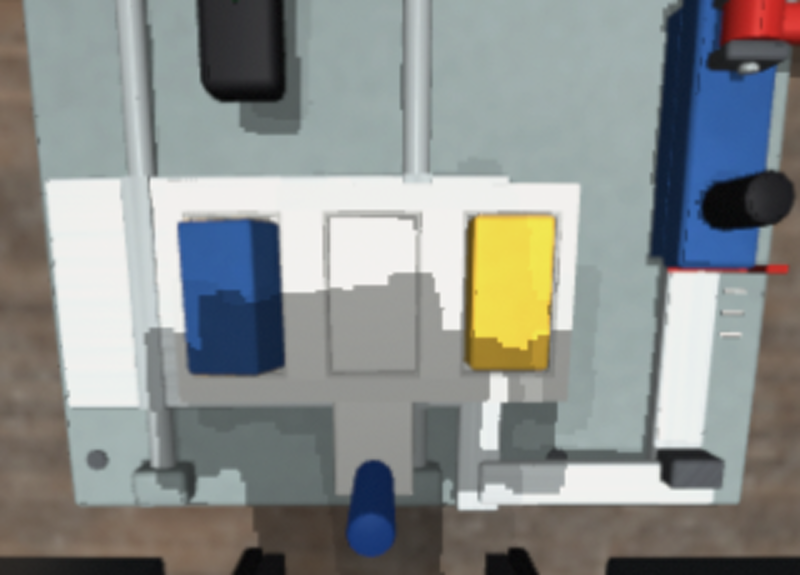

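Blue at (230,297) may be riding on a nest rim, since the press gave 21 N. I'll check its height and position by depth.

```bash
python3 - <<'E'
from h import *
D=np.load('pics/w9.npz',allow_pickle=True);p,d=D['p'],D['d'];c=D['c'].item()
for n,us,vs in (('blue',(182,200,220,240,258),(225,260,297,330,368)),('yel',(475,490,511,530,548),(225,292,362))):
    for v in vs: print(n,v,[tuple(np.round(dpt(c,d,100+u/2.5,v/2.5)*1000).astype(int)) for u in us])
st()
T=lambda x,y,z:np.round(topx(c,[(100+x/2.5-.3,y/2.5-.3)],z)[0],4)
print('blue top corners',[T(*q,.064) for q in((179,221),(250,220),(262,375),(189,375))])
print('nest b',np.mean([T(*q,.042) for q in((325,213),(421,213),(418,373),(329,373))],0))
E
```

```text
blue 225 [(np.int64(574), np.int64(49), np.int64(63)), (np.int64(574), np.int64(42), np.int64(65)), (np.int64(574), np.int64(34), np.int64(67)), (np.int64(574), np.int64(25), np.int64(70)), (np.int64(575), np.int64(20), np.int64(62))]
blue 260 [(np.int64(561), np.int64(50), np.int64(63)), (np.int64(561), np.int64(42), np.int64(65)), (np.int64(561), np.int64(34), np.int64(67)), (np.int64(562), np.int64(26), np.int64(69)), (np.int64(562), np.int64(20), np.int64(63))]
blue 297 [(np.int64(547), np.int64(50), np.int64(63)), (np.int64(547), np.int64(43), np.int64(64)), (np.int64(547), np.int64(34), np.int64(67)), (np.int64(548), np.int64(26), np.int64(70)), (np.int64(548), np.int64(20), np.int64(66))]
blue 330 [(np.int64(534), np.int64(51), np.int64(61)), (np.int64(534), np.int64(43), np.int64(65)), (np.int64(535), np.int64(35), np.int64(67)), (np.int64(535), np.int64(26), np.int64(69)), (np.int64(535), np.int64(19), np.int64(68))]
blue 368 [(np.int64(516), np.int64(57), np.int64(41)), (np.int64(519), np.int64(44), np.int64(64)), (np.int64(520), np.int64(35), np.int64(67)), (np.int64(520),
[... 338 characters left out ...]
 np.int64(-66), np.int64(63)), (np.int64(552), np.int64(-72), np.int64(63)), (np.int64(553), np.int64(-80), np.int64(64)), (np.int64(553), np.int64(-87), np.int64(63)), (np.int64(553), np.int64(-95), np.int64(63))]
yel 362 [(np.int64(525), np.int64(-67), np.int64(63)), (np.int64(525), np.int64(-73), np.int64(63)), (np.int64(525), np.int64(-82), np.int64(63)), (np.int64(525), np.int64(-89), np.int64(64)), (np.int64(523), np.int64(-102), np.int64(40))]
t91.5 [ 0.4897 -0.0301  0.1994] F [0.2 0.3 0. ] w 0.0452
blue top corners [array([0.5759, 0.0503, 0.064 ]), array([0.5769, 0.0229, 0.064 ]), array([0.5172, 0.0189, 0.064 ]), array([0.5164, 0.0485, 0.064 ])]
nest b [ 0.549275 -0.02495   0.042   ]
```

Blue is tilted, with its right edge on the nest rim; the grip slackened during placing. I'll regrip it, straighten it and lay it again.

```bash
python3 - <<'E'
from h import *
robot.grip(.055)
at([.5472,.0330],.035,PHI,hi=.14); robot.grip(.02,30); robot.sleep(.2); st(); lift(.09,.1); o=st()
w=o['gripper_width']
xy=[.5478,.0322]
robot.move_straight([*xy,.06],speed=.1); robot.move_straight([*xy,.037],speed=.05); st(); robot.move_straight([*xy,.034],speed=.03); robot.sleep(.2); st()
robot.grip(.045,25); lift(.2)
robot.movep([.49,-.03,.2],down(PHI)); robot.sleep(.2); snap('w10',(100,0,420,230))
D=np.load('pics/w10.npz',allow_pickle=True);p,d=D['p'],D['d'];c=D['c'].item()
for col,lim in (('b',300),('y',512)):
    v,u=np.nonzero(cv2.inRange(hsv(p),*HUE[col]));k=u<230 if col=='b' else u>=230
    w=np.array([dpt(c,d,x,y) for x,y in zip(u[k],v[k]) if 60<y<180 and x<500]); w=w[(abs(w[:,1])<.15)&(w[:,2]>.05)&(w[:,0]>.5)]
    A=np.c_[w[:,:2]-w[:,:2].mean(0),np.ones(len(w))]; print(col,'plane',np.linalg.lstsq(A,w[:,2],rcond=None)[0],'xy',np.round(w.min(0),3),np.round(w.max(0),3))
E
```

```text
t94.2 [0.5474 0.0331 0.0352] F [-0.3  0.1  2.6] w 0.035
t94.9 [0.5473 0.0327 0.0899] F [ 0.5 -0.7 -0.5] w 0.0358
t95.9 [0.5478 0.0323 0.0369] F [ 0.1  0.2 -0.6] w 0.0353
t96.4 [0.5492 0.0324 0.0352] F [0.5 0.4 8.3] w 0.0352
b plane [-0.00529255  0.06134622  0.06529179] xy [0.519 0.014 0.05 ] [0.578 0.05  0.071]
y plane [ 0.00031563 -0.04335297  0.06296119] xy [ 0.524 -0.097  0.05 ] [ 0.582 -0.063  0.064]
```

View pics/w10.png

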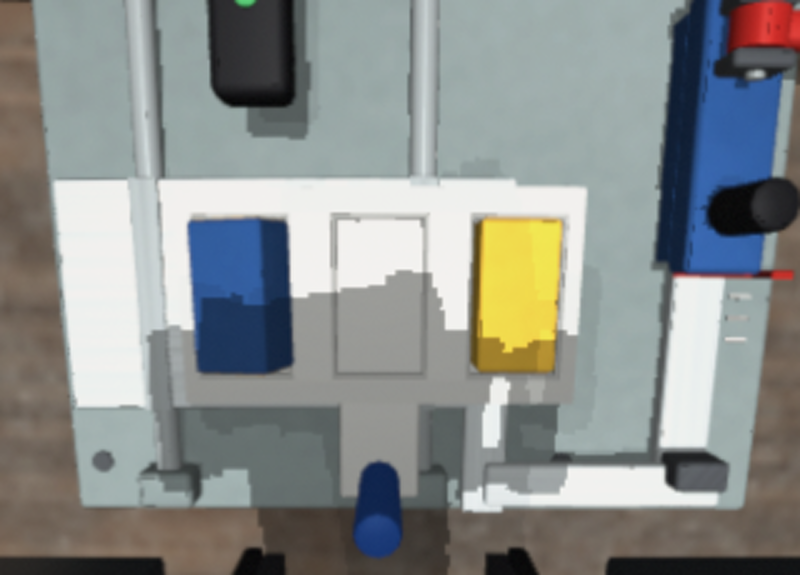

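Blue still rests on the right rim. I'll nudge it low on its right side toward +y with closed fingertips, watching its plane tilt.

```bash
cat >> h.py <<'E'
def topplane(col,xr,yr):
    """fit of the top face seen from here: slopes, height; extents"""
    c=get_calibration('wrist');p,d=capture('wrist');v,u=np.nonzero(cv2.inRange(hsv(p),*HUE[col]))
    k=(u>2)&(u<509)&(v>2)&(v<381)
    w=np.array([dpt(c,d,x,y) for x,y in zip(u[k],v[k])]);w=w[(w[:,2]>.055)&(w[:,0]>xr[0])&(w[:,0]<xr[1])&(w[:,1]>yr[0])&(w[:,1]<yr[1])]
    A=np.c_[w[:,:2]-w[:,:2].mean(0),np.ones(len(w))]
    print(col,'plane',np.round(np.linalg.lstsq(A,w[:,2],rcond=None)[0],3),'min',np.round(w.min(0),3),'max',np.round(w.max(0),3),'mean',np.round(w.mean(0),4))
E
python3 - <<'E'
from h import *
robot.grip(0.0)
s=np.array([.5478,-.012,0])
robot.move_straight(s+[0,0,.15],speed=.25); robot.move_straight(s+[0,0,.036],speed=.15)
for y in np.arange(-.006,.0031,.0015):
    robot.move_straight([s[0],y,.036],speed=.02); o=st()
    if abs(o['contact_force'][1])>6: break
lift(.2); robot.movep([.49,-.03,.2],down(PHI)); robot.sleep(.2)
topplane('b',(.5,.6),(-.02,.08)); topplane('y',(.5,.6),(-.12,-.04)); snap('w11',(100,0,420,230))
E
```

```text
t101.2 [ 0.5479 -0.0058  0.0362] F [-0.5 -0.4 -0.2] w 0.0002
t101.4 [ 0.5478 -0.0044  0.036 ] F [ 0.1  0.4 -0.4] w 0.0005
t101.7 [ 0.5478 -0.0029  0.036 ] F [-0.4  0.6 -0.1] w 0.0007
t101.9 [ 0.5478 -0.0014  0.036 ] F [-0.2  0.4 -0. ] w 0.0006
t102.2 [5.478e-01 2.000e-04 3.600e-02] F [ 0.4  0.4 -0.5] w 0.0003
t102.4 [0.5478 0.0017 0.036 ] F [-0.2  0.5 -0.4] w 0.0002
t102.7 [0.5478 0.0032 0.036 ] F [-0.8 -0.9  0.6] w 0.0003
b plane [-0.005 -0.057  0.066] min [0.519 0.015 0.055] max [0.578 0.05  0.071] mean [0.5495 0.0314 0.066 ]
y plane [-0.003 -0.018  0.063] min [ 0.524 -0.096  0.055] max [ 0.582 -0.063  0.064] mean [ 0.5541 -0.0792  0.0631]
```

```bash
python3 - <<'E'
from h import *
s=np.array([.5478,-.002,0])
robot.move_straight(s+[0,0,.15],speed=.25); robot.move_straight(s+[0,0,.035],speed=.2)
for y in np.arange(.004,.0111,.001):
    robot.move_straight([s[0],y,.035],speed=.02); o=st()
    if abs(o['contact_force'][1])>4: break
lift(.2); robot.movep([.49,-.03,.2],down(PHI)); robot.sleep(.2)
topplane('b',(.5,.6),(-.02,.08)); topplane('y',(.5,.6),(-.12,-.04)); snap('w11',(100,0,420,230))
E
```

```text
t105.8 [0.5479 0.0042 0.0353] F [-0.2 -0.1 -1. ] w 0.0004
t106.0 [0.5478 0.005  0.035 ] F [-0.1  0.7  0.4] w 0.0005
t106.3 [0.5478 0.006  0.035 ] F [-0.4 -0.1  0.3] w 0.0002
t106.5 [0.5478 0.007  0.035 ] F [-0.5 -0.5 -1.2] w 0.0007
t106.8 [0.5478 0.0081 0.035 ] F [0.1 0.1 0.1] w 0.0005
t107.0 [0.5478 0.0091 0.035 ] F [-0.2 -0.4  0.1] w 0.0003
t107.3 [0.5478 0.0101 0.035 ] F [-0.3  0.1 -0.3] w 0.0002
t107.5 [0.5478 0.0111 0.035 ] F [-0.1 -0.7 -1.2] w 0.0002
b plane [-0.008  0.026  0.063] min [0.52  0.016 0.055] max [0.578 0.048 0.064] mean [0.5499 0.0318 0.063 ]
y plane [-0.004 -0.024  0.063] min [ 0.524 -0.097  0.055] max [ 0.582 -0.063  0.064] mean [ 0.5543 -0.0791  0.0631]
```

View pics/w11.png

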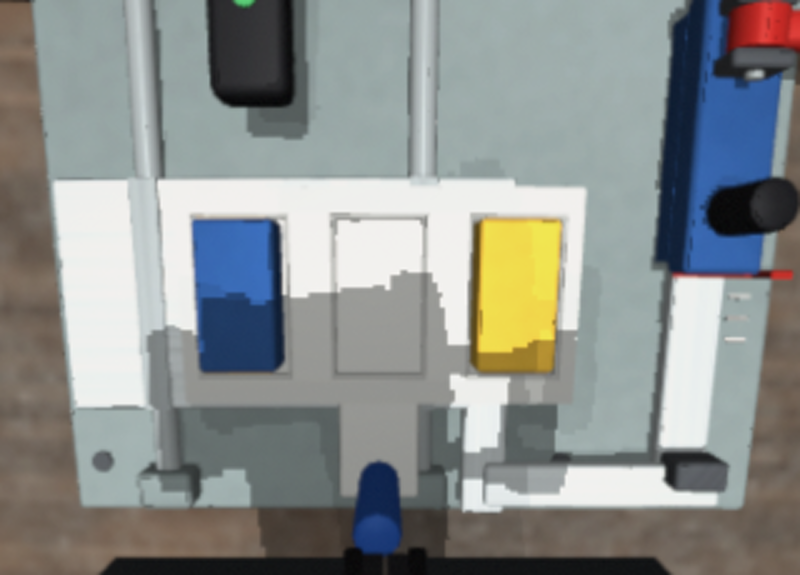

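Blue now lies flat in nest a (240,297), top at z≈0.063, and yellow is in c. Now take the handle, shift sideways, push in against the stop, and step.

```bash
cat > slide.py <<'E'
from h import *
O=np.array([.6098,.0198,0]); W=lambda x,y,z:O+EX*x+EY*y+np.array([0,0,z])
S=lambda p:(float((p-O)@EX),float((p-O)@EY))
E
python3 - <<'E'
from slide import *
D=np.load('pics/w11.npz',allow_pickle=True);d=D['d'];c=D['c'].item()
h=topx(c,[(100+377/2.5-.3,537/2.5-.3)],.118)[0];print(h,dpt(c,d,100+377/2.5,537/2.5),S(h*[1,1,0]))
robot.grip(.05)
robot.movep([h[0],h[1],.17],down(PHI)); robot.move_straight([h[0],h[1],.075],speed=.15); st()
robot.grip(.0,30); o=st(); x0,y0=S(o['tcp_pos']*[1,1,0]); print('handle stage',x0,y0)
robot.move_straight(W(x0,.058,.075),speed=.06); o=st(); print(S(o['tcp_pos']*[1,1,0]))
for x in list(np.arange(x0+.02,-.065,.02))+list(np.arange(-.066,-.050,.002)):
    robot.move_straight(W(x,.058,.075),speed=.05); o=st(); f=o['contact_force']@EX
    print('cmd',round(x,4),np.round(S(o['tcp_pos']*[1,1,0]),4),'Fx',round(f,1))
    if f<-7 and x>-.1: break
robot.sleep(1.3); o=st(); print(S(o['tcp_pos']*[1,1,0]))
p,d=capture('wrist');cv2.imwrite('pics/w12.png',p[:,:,::-1])
E
```

```text
[ 0.46992366 -0.02715073  0.118     ] [ 0.46952028 -0.02742566  0.11763678] (-0.14128207568679968, -0.042533936408635155)
t111.1 [ 0.4708 -0.0268  0.0759] F [-0.3  0.1  0.5] w 0.0499
t111.8 [ 0.47   -0.0272  0.0751] F [-0.5 -0.5  2.2] w 0.017
handle stage -0.14122716079188824 -0.04261727732793901
t113.6 [0.4669 0.0735 0.0751] F [0.7 0.2 5.3] w 0.017
(-0.1411251761030019, 0.05819051014454821)
t114.2 [0.4872 0.0741 0.0751] F [ 1.9 -0.4  5.7] w 0.0171
cmd -0.1212 [-0.1208  0.0581] Fx 1.9
t114.7 [0.5072 0.0747 0.0751] F [ 0.4 -0.8  4.4] w 0.0175
cmd -0.1012 [-0.1008  0.0581] Fx 0.4
t115.3 [0.5272 0.0754 0.0751] F [ 0.8 -0.2  5.7] w 0.0169
cmd -0.0812 [-0.0808  0.0581] Fx 0.8
t115.7 [0.5423 0.0758 0.0751] F [ 1.6 -0.5  5.3] w 0.0176
cmd -0.066 [-0.0657  0.0581] Fx 1.6
t116.0 [0.5441 0.0759 0.0751] F [ 1.4 -0.3  5.3] w 0.0172
cmd -0.064 [-0.0639  0.0581] Fx 1.4
t116.2 [0.546  0.0759 0.0751] F [-0.1 -0.2  5.7] w 0.0168
cmd -0.062 [-0.062   0.0581] Fx -0.1
t116.5 [0.5474 0.0759 0.0751] F [-1.9 -0.5  7.4] w 0.0173
cmd -0.06 [-0.0606  0.058 ] Fx -1.9
t116.7 [0.5477 0.0761 0.075 ] F [-11.5  -1.3  15.5] w 0.0173
cmd -0.058 [-0.0603  0.0583] Fx -11.6
t118.0 [0.5477 0.0761 0.075 ] F [-10.6  -0.4  16.4] w 0.0173
(-0.060341422601450145, 0.05826118736270893)
```

View pics/w12.png

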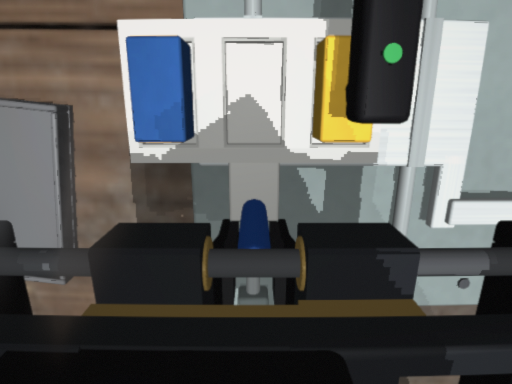

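The slide met the stop at stage x=-0.0603 (expected -0.060), with yellow under the nose. Adjust slightly, then go to blue, then pull out.

```bash
python3 - <<'E'
from slide import *
def go(y,x=-.0585,sp=.05):
    robot.move_straight(W(x,y,.075),speed=sp); o=st(); print(np.round(S(o['tcp_pos']*[1,1,0]),4))
go(.0555); robot.sleep(1.4)
go(-.0565); robot.sleep(1.5); st()
p,d=capture('wrist');cv2.imwrite('pics/w13.png',p[:,:,::-1])
go(-.0545); robot.sleep(1.2)
go(-.0545,-.0615)
go(-.030,-.10); go(-.015,-.1495)
o=readout.observe();print(o['contact_force'])
robot.grip(.05); lift(.2)
robot.movep([.49,-.05,.25],down(PHI)); robot.sleep(.2); snap('w14')
D=np.load('pics/w14.npz',allow_pickle=True);p,d=D['p'],D['d'];c=D['c'].item()
topplane('b',(.48,.6),(-.05,.12)); topplane('y',(.48,.6),(-.12,-.02))
E
```

```text
t118.3 [0.5477 0.0737 0.075 ] F [-8.1 -1.4 13. ] w 0.0173
[-0.0604  0.0558]
t122.1 [ 0.5511 -0.0382  0.075 ] F [-10.5  -0.4  14.9] w 0.017
[-0.0605 -0.0562]
t123.6 [ 0.5511 -0.0382  0.0751] F [-10.1   0.1  15.7] w 0.017
t123.9 [ 0.551  -0.0363  0.075 ] F [-9.2 -0.4 14.7] w 0.0172
[-0.0605 -0.0543]
t125.4 [ 0.5496 -0.0364  0.0751] F [-0.7  0.3  6.6] w 0.0167
[-0.0619 -0.0542]
t126.5 [ 0.5101 -0.0129  0.0751] F [-0.8 -0.2  7.6] w 0.0172
[-0.1007 -0.0296]
t127.6 [4.6e-01 3.0e-04 7.5e-02] F [-0.9 -0.9  8.6] w 0.0169
[-0.1504 -0.0148]
[-0.91933352 -0.92291004  8.62009529]
b plane [-0.002  0.045  0.063] min [0.51  0.043 0.055] max [0.568 0.075 0.064] mean [0.5397 0.0579 0.0628]
y plane [-0.002 -0.004  0.063] min [ 0.514 -0.068  0.061] max [ 0.572 -0.037  0.064] mean [ 0.5449 -0.0528  0.0633]
```

View pics/w14.png

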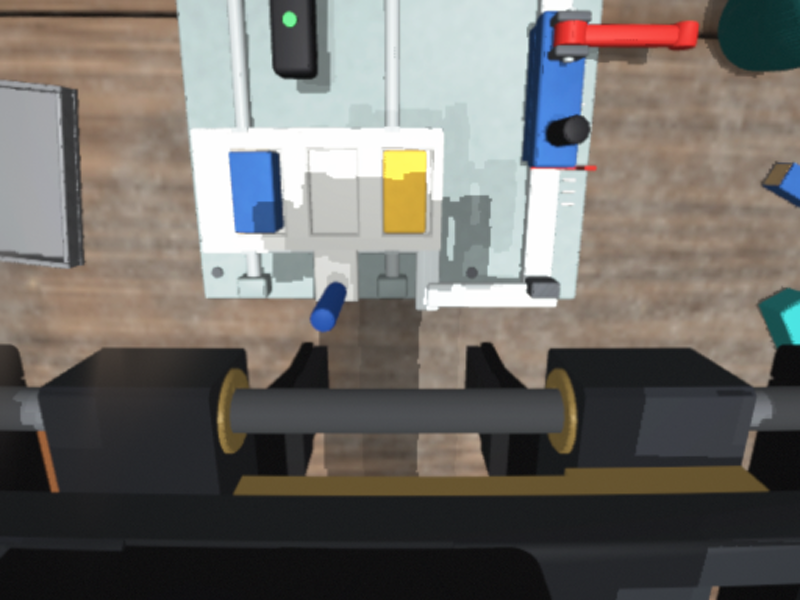

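Both blocks were centred (within about 3 mm) under the nose, the slide is out, and the stop is still on its mark with the lever folded. Now blocks to the tray.

```bash
python3 - <<'E'
from h import *
for n,src,dst in (('y',[.543,-.0530],[.547,.285]),('b',[.539,.0585],[.547,.36])):
    robot.grip(.045); at(src,.035,PHI,hi=.18); robot.grip(.02,35); robot.sleep(.2); lift(.2); o=st()
    if o['gripper_width']<.028: print('miss');break
    robot.movep([*dst,.2],down(PHI)); o=st()
    robot.move_straight([*dst,.04],speed=.25); robot.move_straight([*dst,.0055],speed=.06); robot.sleep(.2); st(); robot.grip(.05); lift(.2)
robot.movep([.47,.2,.32],down(PHI)); robot.sleep(.2); st(); snap('w15')
E
```

```text
t133.1 [ 0.5426 -0.0533  0.1992] F [ 0.2  0.5 -1.6] w 0.0323
t134.4 [0.5477 0.2833 0.1993] F [ 0.9  0.3 -1.6] w 0.0315
t136.1 [0.5467 0.2845 0.0059] F [-4.3 -5.3 12.1] w 0.0317
t141.3 [0.5388 0.0581 0.1994] F [-0.3 -0.1 -1.1] w 0.0317
t142.5 [0.5478 0.3584 0.1993] F [-0.6 -0.  -1. ] w 0.0317
t144.2 [0.5467 0.3595 0.006 ] F [-4.2 -5.8 13.2] w 0.0317
t146.7 [0.4699 0.2007 0.3194] F [ 0.4 -0.4  0.3] w 0.0501
```

View pics/w15.png

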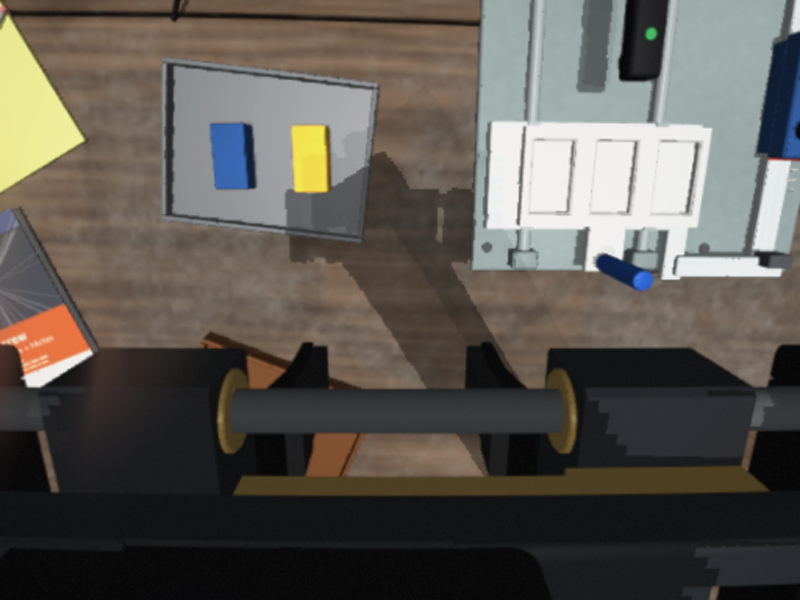

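Both blocks lie flat inside the grey tray: blue at (232,156) and yellow at (310,158). The slide is out and the robot is clear.

```bash
python3 - <<'E'
from h import *
print(robot.finish_job())
E
```

```text
the job is handed in; nothing more can be done
None
```

I handed the job in at about 147 s: the stop is clamped on its mark, yellow then blue each paused under the nose (red and green were absent), the slide is pulled out, and both blocks are in the grey tray; no verdict was returned.

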